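# Round clay pots onto their saucers

## Task

Get the bench ready for the potting lesson: pick out the four round clay flowerpots and stand each one upright and flat inside the round saucer of its own size rank, the largest pot in the largest saucer and so on down to the smallest in the smallest. Set the pots down rather than dropping them, and leave the square pot and the glass beaker standing where they are.

Things in the scene. Friction and masses are not known exactly. Their poses are not given: they have to be found in the camera images.
- pot_largest_center (a point): The largest of the four round flowerpots: loose, empty, open-topped, reddish fired clay, about 130 g. 66 mm high; a straight-sided collar 69 mm across takes up its top 16 mm, below it the pot narrows to a flat foot 50 mm across. Stands upright on the bench. Point: on its axis, half-way up (33 mm above its foot); z along the axis, upward.
- pot_second_center (a point): The second largest of the four round flowerpots: loose, empty, open-topped, reddish fired clay, about 90 g. 58 mm high; a straight-sided collar 57 mm across takes up its top 16 mm, below it the pot narrows to a flat foot 40 mm across. Stands upright on the bench. Point: on its axis, half-way up (29 mm above its foot); z along the axis, upward.
- pot_third_center (a point): The third largest of the four round flowerpots: loose, empty, open-topped, reddish fired clay, about 60 g. 50 mm high; a straight-sided collar 46 mm across takes up its top 16 mm, below it the pot narrows to a flat foot 31 mm across. Stands upright on the bench. Point: on its axis, half-way up (25 mm above its foot); z along the axis, upward.
- pot_smallest_center (a point): The smallest of the four round flowerpots: loose, empty, open-topped, reddish fired clay, about 35 g. 42 mm high; a straight-sided collar 35 mm across takes up its top 16 mm, below it the pot narrows to a flat foot 22 mm across. Stands upright on the bench. Point: on its axis, half-way up (21 mm above its foot); z along the axis, upward.
- saucer_largest: The largest of the four round clay saucers, which belongs to the largest pot: 87 mm across at the rim, 75 mm across its flat inner floor, 8 mm high, the floor 3 mm above the bench. Does not move. Origin: centre of its underside, on the bench; z up.
- saucer_second: The second largest of the four round clay saucers, which belongs to the second largest pot: 76 mm across at the rim, 64 mm across its flat inner floor, 8 mm high, the floor 3 mm above the bench. Does not move. Origin: centre of its underside, on the bench; z up.
- saucer_third: The third largest of the four round clay saucers, which belongs to the third largest pot: 64 mm across at the rim, 52 mm across its flat inner floor, 8 mm high, the floor 3 mm above the bench. Does not move. Origin: centre of its underside, on the bench; z up.
- saucer_smallest: The smallest of the four round clay saucers, which belongs to the smallest pot: 52 mm across at the rim, 40 mm across its flat inner floor, 8 mm high, the floor 3 mm above the bench. Does not move. Origin: centre of its underside, on the bench; z up.
- square_pot_center (a point): A square clay flowerpot, not one of the round ones: open-topped, 62 mm square, 58 mm high, loose. It stays where it stands. Point: on its axis, 29 mm above the bench; x and y along its sides.
- beaker_center (a point): An empty open glass beaker, round, 58 mm across, 72 mm high, loose. It stays where it stands. Point: on its axis, 36 mm above the bench.
Mind the look-alikes: they are no part of the job. Leave any purple look-alike of the part that bears pot_second_center alone.

How it is judged (in metres and radians):
At the end, for the whole second after the job is handed in: Each of the four round pots stands in the saucer of the same size rank: its axis within 15 mm of the saucer's centre, its foot down on the saucer's floor (within 4 mm), upright within 0.08 rad, and at rest (horizontal distance between pot_largest_center and saucer_largest below 0.015 m and z of pot_largest_center in the frame of saucer_largest between 0.031 and 0.04 m and angle between each of pot_largest_center, pot_second_center, pot_third_center, pot_smallest_center's own z axis and vertical below 0.08 rad and linear speed of each of pot_largest, pot_second, pot_third, pot_smallest below 0.02 m/s and angular speed of each of pot_largest, pot_second, pot_third, pot_smallest below 0.3 rad/s and horizontal distance between pot_second_center and saucer_second below 0.015 m and z of pot_second_center in the frame of saucer_second between 0.027 and 0.036 m and horizontal distance between pot_third_center and saucer_third below 0.015 m and z of pot_third_center in the frame of saucer_third between 0.023 and 0.032 m and horizontal distance between pot_smallest_center and saucer_smallest below 0.015 m and z of pot_smallest_center in the frame of saucer_smallest between 0.019 and 0.028 m); the robot touches nothing.
It fails at once if a round pot is dropped or flung (moves faster than 0.7 m/s, as after a fall of 25 mm, while the fingers do not hold it) ((linear speed of pot_largest above 0.7 m/s and contact force between pot_largest and the fingers below 0.05 N) or (linear speed of pot_second above 0.7 m/s and contact force between pot_second and the fingers below 0.05 N) or (linear speed of pot_third above 0.7 m/s and contact force between pot_third and the fingers below 0.05 N) or (linear speed of pot_smallest above 0.7 m/s and contact force between pot_smallest and the fingers below 0.05 N)).
It fails at once if the square pot is shoved more than 25 mm from its place or tipped over (distance of square_pot_center from where it was at the start of the episode above 0.025 m or angle between square_pot_center's own z axis and vertical above 0.4 rad).
It fails at once if the beaker is shoved more than 25 mm from its place or tipped over (distance of beaker_center from where it was at the start of the episode above 0.025 m or angle between beaker_center's own z axis and vertical above 0.4 rad).
It also fails if it takes over 112 s, if anything falls off the work surface, if the arm or the gripper's body presses on something with over 40 N, if the wrist force passes 120 N, or if a joint passes its speed limit or range.

## Robot

A 6-joint arm with a two-finger parallel gripper is mounted at the origin on the work surface. World frame = base frame: x ahead of the robot, y to its left, z up, the work surface at z = 0. Lengths are in m, angles in degrees, forces in N, time in s.
With the tool pointing down it reaches from about 0.35 to 0.875 m from the base axis. Payload 4.2 kg.
Tool frame: the origin (TCP) lies at the very end of the fingers, on their centre line; the grasp point (between the pads) lies 19 mm behind it; z points along the fingers, y is the line along which they close (so a half turn about z gives the same grasp; the last joint's range is limited). The gripper opens to 87 mm and grips with 3 to 60 N. Pads are 19 mm wide; open, the fingers measure 117 mm over their backs; the gripper's body (75 mm by 190 mm) begins 51 mm behind the grasp point.
Start: joints at [-59.209, 22.042, 0.453, 0, -68.411, -14.817], TCP at [0.172, -0.601, 0.223] pointing down, gripper open.
Joint ranges: [-179.83, 179.83], [-69.29, 118.12], [-61.27, 80.66], [-181.25, 117.63], [-171.15, -9.14], [-177.46, 177.46]. Speed limits (degrees/s): [159.86, 159.86, 180, 180, 180, 180].

## Interface

Orientations are given as a 3x3 rotation matrix whose columns are the frame's x, y, z axes.
In Python, from station import sense, cams, r gives the robot as it stands. The module is installed in compiled form; this text tells all that it offers.
- The arm moves only by the tool step_arm, never from a script. Its argument "targets" is text: rows parted by semicolons, each of 4 numbers parted by spaces: the shift along the tool's x, y, z in cm, then the turn about the tool's z in degrees. In form: x y z turn; .... A call has 1 to 12 rows; each row shifts and turns the commanded pose from where the row before left it, along the tool's axes as they then stand; what a row does not reach is not made up. A row lasts 1/12 s, in which the tool goes at most 41.7 mm and 7.16 degrees, less where a joint would pass 70% of its speed; a pose out of reach is approached as far as the arm can. A call with a gripper value outside its range is refused whole. "claw" is the finger opening in cm, from 0 to 8.7, set as the call begins (left out, the last holds). The fingers move at their own pace and stop on an object; the grip force is fixed at half the most. Time passes only in rows, so rows that do not move let the fingers close. It gives the time, the measured TCP pose, the force, the opening and the grip force at its end, in the units of the state.
- sense(): the state, without advancing time (a new reading comes with each control period).
- cams.capture(name): name is "scene" or "side" or "wrist"; returns a dict with "frame" (400x640x3 uint8, blue, green, red), "vertical_fov" (degrees; the focal length in pixels is half the picture's height over the tangent of half this angle, whatever the lens; pixels are square), "cx", "cy" (the principal point, pixels), "dist_coeffs" ([k1, k2, p1, p2, k3] as OpenCV has them; the pictures are not rectified), "eye" and "rotation" of the camera in the world; the wrist camera has in their place "tool_from_camera" (4x4, takes a point from camera to tool coordinates, whose origin is the TCP and whose axes are the flange's). Camera axes: x right, y down, z forward; pixel columns grow to the right and rows downward; lengths in m; the calibration is good to about 2 mm. A picture is of the moment at which its call begins: read the wrist's pose just before it. There is no depth.
- r.finish_job(): hands the job in; it is judged then, once.
The state is a dict: "time_s": time; "joints": joint angles; "joint_velocities": joint speeds; "effort": joint torques, N m; "tcp_pos": TCP position; "ee_rot": TCP orientation; "wrist_force": force on the tool from outside, world axes, zero at the start; "moment": the same for the moment, N m; "gripper_width": opening from 0.0 (shut) to 1.0 (fully open); "gripper_force": force on a finger pad.
Only numpy, scipy, OpenCV 4.12 (cv2) and the standard library are available. Lean on these libraries where they do the work, as an engineer would, in place of code of your own. Each camera call takes 0.05 s, during which the arm holds its last target. There are 200 camera calls.

## Working session

There is one attempt and no reset: what is moved stays moved. The work goes in short steps, Python scripts to look and compute and a tool call to move; the robot and the scene stay as the last step left them, time stands still between calls to the robot, and variables do not carry over. Pictures are saved under pics/ and viewed, at most 14 in all, crops included, and the job is handed in when it is done.

Besides the shell and the picture viewer there is one more tool, called after ">>>" by a JSON object that holds its "fn" and its "kwargs", one argument or row to a line. step_arm: Moves the arm, as the interface text tells. Its arguments: {"type":"object","properties":{"targets":{"type":"string"},"claw":{"type":"number"}},"required":["targets"]}

```bash
mkdir -p pics; cat > h.py <<'E'
import numpy as np, cv2
from station import sense, cams, r
def cap(n):
    s=sense(); c=cams.capture(n); f=200/np.tan(np.radians(c["vertical_fov"]/2))
    c["K"]=np.array([[f,0,c["cx"]],[0,f,c["cy"]],[0,0,1]]); c["d"]=np.array(c["dist_coeffs"],float)
    if n=="wrist":
        T=np.array(c["tool_from_camera"]); R=np.array(s["ee_rot"])
        c["eye"]=np.array(s["tcp_pos"])+R@T[:3,3]; c["rotation"]=R@T[:3,:3]
    c["eye"]=np.array(c["eye"]); c["rotation"]=np.array(c["rotation"]); return c
def plane(c,px,z):
    px=np.array(px,float).reshape(-1,1,2)
    u=cv2.undistortPoints(px,c["K"],c["d"]).reshape(-1,2)
    d=np.c_[u,np.ones(len(u))]@c["rotation"].T
    return c["eye"]+d*((z-c["eye"][2])/d[:,2])[:,None]
def proj(c,P):
    R=c["rotation"].T; return cv2.projectPoints(np.array(P,float).reshape(-1,1,3),cv2.Rodrigues(R)[0],-R@c["eye"],c["K"],c["d"])[0].reshape(-1,2)
E
python3 - <<'E'
from h import *
for n in ("scene","side","wrist"):
    c=cap(n); cv2.imwrite(f"pics/{n}0.png",c["frame"]); print(n,c["eye"].round(3),c["rotation"].round(3).tolist(),c["vertical_fov"],c["d"])
    np.save(f"{n}0.npy",c,allow_pickle=True)
s=sense(); print(s["time_s"],s["tcp_pos"],s["ee_rot"],s["gripper_width"])
E
```

```text
scene [1.138 0.353 1.004] [[-0.478, 0.718, -0.505], [0.878, 0.384, -0.286], [-0.012, -0.58, -0.814]] 50.658460767675294 [0.0325365 0.        0.        0.        0.       ]
side [0.424 0.944 0.732] [[-0.994, -0.069, 0.084], [-0.108, 0.576, -0.81], [0.007, -0.815, -0.58]] 48.94492046233821 [-0.03288986  0.          0.          0.          0.        ]
wrist [ 0.103 -0.621  0.383] [[-0.276, 0.927, 0.254], [0.961, 0.265, 0.075], [0.002, 0.265, -0.964]] 65.02070894575738 [0.00464581 0.         0.         0.         0.        ]
0.15 [ 0.17186338 -0.60043299  0.22172413] [[-9.61435656e-01 -2.75029371e-01 -5.70031711e-04]
 [-2.75029937e-01  9.61434377e-01  1.57249046e-03]
 [ 1.15567023e-04  1.66862418e-03 -9.99998601e-01]] 0.997513002719852
```

View pics/scene0.png

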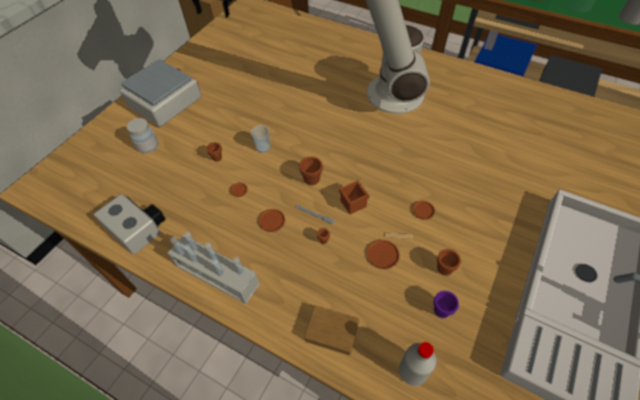

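View pics/side0.png

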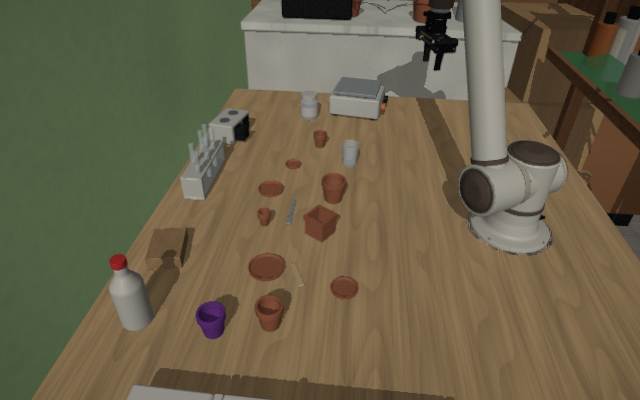

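The scene view shows pots at (312,170) largest, (448,262) second, (215,151) third and (323,236) smallest. Saucers are at (382,253) largest, (271,219) second, (423,210) third and (238,189) smallest. The square pot is at (354,197) and the beaker at (261,138), with the purple look-alike at (445,304). The side view shows the same layout.

```bash
cat >> h.py <<'E'
from scipy.optimize import least_squares
def mask(c):
    h=cv2.cvtColor(c["frame"],cv2.COLOR_BGR2HSV); b,g,r_=[c["frame"][...,i].astype(int) for i in range(3)]
    return ((r_>1.75*g)&(r_>45)&(g<1.8*b+10)).astype(np.uint8)
def blobs(c,amin=60):
    cs,_=cv2.findContours(mask(c),cv2.RETR_EXTERNAL,cv2.CHAIN_APPROX_NONE)
    return [k.reshape(-1,2).astype(float) for k in cs if cv2.contourArea(k)>amin]
def fit(c,k,z,R):
    """circle of known radius R at height z: far half of the blob's outline"""
    P=plane(c,k,z)[:,:2]; ctr=P.mean(0)
    for _ in range(15):
        a=ctr-c["eye"][:2]; a/=np.linalg.norm(a)
        Q=P[(P-ctr)@a>-0.1*R]
        s=least_squares(lambda x:np.linalg.norm(Q-x[:2],axis=1)-x[2],[*ctr,R])
        s2=least_squares(lambda x:np.linalg.norm(Q-x,axis=1)-R,ctr,loss="soft_l1",f_scale=.002); ctr=s2.x
    return ctr,s.x[2],np.sqrt(np.mean(s2.fun**2))
OB={"pot1":(.066,.0345),"pot2":(.058,.0285),"pot3":(.050,.023),"pot4":(.042,.0175),"sau1":(.008,.0435),"sau2":(.008,.038),"sau3":(.008,.032),"sau4":(.008,.026)}
E
python3 - <<'E'
from h import *
px={"scene":dict(pot1=(312,170),pot2=(448,262),pot3=(215,151),pot4=(323,236),sau1=(382,253),sau2=(271,219),sau3=(423,210),sau4=(238,189),sq=(354,197)),
"side":dict(pot1=(333,188),pot2=(270,313),pot3=(320,139),pot4=(264,217),sau1=(267,266),sau2=(271,188),sau3=(344,288),sau4=(293,164),sq=(321,223))}
for n in px:
    c=np.load(n+"0.npy",allow_pickle=True).item(); B=blobs(c,40)
    for o,p in px[n].items():
        k=min(B,key=lambda k:np.linalg.norm(k.mean(0)-p)); bb=cv2.boundingRect(k.astype(np.int32))
        if o=="sq": print(n,o,bb,plane(c,[[bb[0]+bb[2]/2,bb[1]+bb[3]/2]],.029).round(3)); continue
        ctr,Rf,e=fit(c,k,*OB[o]); print(n,o,bb,ctr.round(4),"R",OB[o][1],round(Rf,4),"rms",round(e,4))
    p=(261,131) if n=="scene" else (350,145)
    print("beaker",plane(c,[p],.072).round(3))
E
```

```text
scene pot1 (300, 157, 22, 27) [ 0.4762 -0.0679] R 0.0345 0.0306 rms 0.0024
scene pot2 (438, 250, 22, 25) [0.5715 0.3784] R 0.0285 0.0248 rms 0.002
scene pot3 (207, 143, 14, 18) [ 0.5418 -0.369 ] R 0.023 0.0192 rms 0.0021
scene pot4 (318, 229, 11, 14) [0.6465 0.0657] R 0.0175 0.0136 rms 0.0025
scene sau1 (368, 241, 31, 27) [0.6099 0.2234] R 0.0435 0.039 rms 0.0025
scene sau2 (259, 210, 25, 21) [ 0.6583 -0.0921] R 0.038 0.034 rms 0.0022
scene sau3 (413, 201, 21, 18) [0.428  0.2662] R 0.032 0.0276 rms 0.0026
scene sau4 (231, 183, 16, 13) [ 0.6134 -0.2357] R 0.026 0.0212 rms 0.0028
scene sq (340, 182, 28, 31) [[0.49  0.081 0.029]]
beaker [[ 0.428 -0.269  0.072]]
side pot1 (196, 302, 29, 36) [0.6667 0.4286] R 0.0345 0.0266 rms 0.0047
side pot2 (196, 302, 29, 36) [0.6733 0.4156] R 0.0285 0.0266 rms 0.0011
side pot3 (196, 302, 29, 36) [0.6796 0.4031] R 0.023 0.0268 rms 0.0018
side pot4 (196, 302, 29, 36) [0.6857 0.3912] R 0.0175 0.0275 rms 0.0034
side sau1 (196, 302, 29, 36) [0.6854 0.3904] R 0.0435 0.0293 rms 0.0098
side sau2 (196, 302, 29, 36) [0.6881 0.3844] R 0.038 0.0289 rms 0.0056
side sau3 (196, 302, 29, 36) [0.691  0.3779] R 0.032 0.0286 rms 0.0018
side sau4 (196, 302, 29, 36) [0.6943 0.3713] R 0.026 0.0283 rms 0.0012
side sq (196, 302, 29, 36) [[0.679 0.408 0.029]]
beaker [[ 0.432 -0.256  0.072]]
```

>>> {"fn": "step_arm", "kwargs": {
  "targets": "0 0 0 5.3; 0 0 0 5.3; 0 0 0 5.4; -3.4 2.1 0 0; -3.4 2.1 0 0; -3.4 2.1 0 0; -3.4 2.1 0 0; -3.4 2.1 0 0; -3.4 2.1 0 0; -3.4 2.1 0 0; -3.4 2.1 0 0; -3.4 2.1 0.5 0",
  "claw": 8.7
}}

```text
time_s: 1.15
tcp_pos: [0.4799, -0.4109, 0.2184]
ee_rot: [[-1.0, 0.0, 0.001], [0.0, 1.0, -0.001], [-0.001, -0.001, -1.0]]
wrist_force: [-0.3, -1.3, -0.5]
gripper_width: 0.999
gripper_force: 0.0
```

```bash
python3 - <<'E'
from h import *
c=np.load("scene0.npy",allow_pickle=True).item()
for n,p in dict(rackL=(172,262),rackR=(250,298),racktopL=(180,238),jar=(143,148),scale=(160,110),burner=(125,240),bottle=(418,378),block=(330,345),purple=(445,312)).items(): print(n,plane(c,[p],0)[0].round(2))
c=cap("wrist"); s=sense(); cv2.imwrite("pics/w1.png",c["frame"])
print(np.round(s["tcp_pos"],4),np.round(s["ee_rot"],3).tolist())
for k in blobs(c):
    bb=cv2.boundingRect(k.astype(np.int32)); print(bb,plane(c,[[bb[0]+bb[2]/2,bb[1]+bb[3]/2]],.03)[0].round(3))
print(proj(c,[[.5418,-.369,.05],[.5418,-.369,0]]))
E
```

```text
rackL [ 0.89 -0.26  0.  ]
rackR [ 0.87 -0.02  0.  ]
racktopL [ 0.82 -0.29  0.  ]
jar [ 0.61 -0.61  0.  ]
scale [ 0.45 -0.68  0.  ]
burner [ 0.89 -0.41  0.  ]
bottle [0.85 0.42 0.  ]
block [0.88 0.21 0.  ]
purple [0.67 0.42 0.  ]
[ 0.4851 -0.4074  0.216 ] [[-1.0, -0.005, 0.002], [-0.005, 1.0, 0.001], [-0.002, 0.001, -1.0]]
(444, 255, 22, 7) [ 0.578 -0.247  0.03 ]
(333, 214, 39, 36) [ 0.543 -0.373  0.03 ]
(614, 146, 26, 62) [ 0.477 -0.065  0.03 ]
[[357.64930644 237.18502883]
 [353.15515963 222.32960492]]
```

View pics/w1.png

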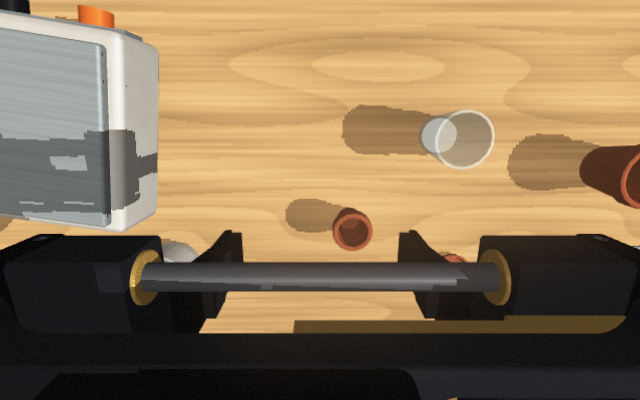

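The wrist view shows pot three's rim at about (353,232), the beaker at (460,138) and pot one at the right edge. Nothing blocks the grasp of pot three.

```bash
cat >> h.py <<'E'
def near(o,guess):
    "wrist measurement of o near guess; returns centre and the tool shift in cm to stand over it"
    c=cap("wrist"); s=sense(); z,R=OB[o]; p=proj(c,[[*guess,z]])[0]
    k=min(blobs(c,100),key=lambda k:np.linalg.norm(k.mean(0)-p)); ctr,Rf,e=fit(c,k,z,R)
    d=np.r_[ctr,0]-np.r_[s["tcp_pos"][:2],0]; t=np.array(s["ee_rot"]).T@d*100
    print(o,ctr.round(4),"R",R,round(Rf,4),"rms",round(e,4),"tool shift cm",t.round(2),"tcp",np.round(s["tcp_pos"],4),"bbox",cv2.boundingRect(k.astype(np.int32)))
E
python3 -c "
from h import *
near('pot3',(.542,-.369))"
```

```text
pot3 [ 0.533  -0.3761] R 0.023 0.0208 rms 0.0013 tool shift cm [-5.1   3.23  0.  ] tcp [ 0.4821 -0.4086  0.2159] bbox (330, 209, 39, 38)
```

>>> {"fn": "step_arm", "kwargs": {
  "targets": "-1 1.5 1.5 0; -1 1.5 1.5 0; 0 0 0 0; 0 0 0 0; 0 0 0 0; 0 0 0 0"
}}

```text
time_s: 1.75
tcp_pos: [0.498, -0.3829, 0.1884]
ee_rot: [[-1.0, 0.001, 0.001], [0.001, 1.0, -0.001], [-0.001, -0.001, -1.0]]
wrist_force: [-0.7, 0.8, -0.6]
gripper_width: 0.998
gripper_force: 0.0
```

```bash
python3 -c "
from h import *
near('pot3',(.542,-.369)); near('pot3',(.542,-.369)); c=cap('wrist'); cv2.imwrite('pics/w2.png',c['frame'][150:300,200:500]); print(np.array(c['tool_from_camera']).round(4).tolist(), [plane(c,[[x,y]],.05)[0].round(4).tolist() for x,y in ((320,200),(320,230))])"
```

```text
pot3 [ 0.5302 -0.3752] R 0.023 0.0186 rms 0.0035 tool shift cm [-3.23  0.78  0.  ] tcp [ 0.498  -0.383   0.1885] bbox (307, 205, 43, 41)
pot3 [ 0.5328 -0.3752] R 0.023 0.0208 rms 0.0013 tool shift cm [-3.49  0.77  0.  ] tcp [ 0.4979 -0.3829  0.1884] bbox (307, 206, 43, 40)
[[0.0006, -0.9643, -0.2649, 0.0722], [1.0, 0.0005, 0.0005, -0.0005], [-0.0004, -0.2649, 0.9643, -0.1613], [0.0, 0.0, 0.0, 1.0]] [[0.5081, -0.3834, 0.05], [0.5398, -0.3834, 0.05]]
```

View pics/w2.png

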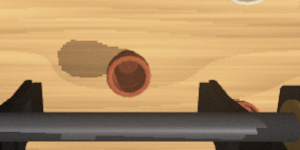

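Pot three's rim is at about (329,226) in full-frame pixels, which gives (0.535, -0.3745). Next I descend and grasp it.

>>> {"fn": "step_arm", "kwargs": {
  "targets": "-1.9 0.4 2 0; -1.8 0.4 2 0; 0 0 2 0; 0 0 2.5 0; 0 0 2.5 0; 0 0 2.5 0; 0 0 2 0; 0 0 1 0; 0 0 0 0; 0 0 0 0"
}}

```text
time_s: 2.73
tcp_pos: [0.5354, -0.3746, 0.023]
ee_rot: [[-1.0, 0.0, 0.0], [0.0, 1.0, -0.001], [-0.0, -0.001, -1.0]]
wrist_force: [0.7, -1.5, 1.1]
gripper_width: 0.997
gripper_force: 0.0
```

>>> {"fn": "step_arm", "kwargs": {
  "targets": "0 0 0 0; 0 0 0 0; 0 0 0 0; 0 0 0 0; 0 0 0 0; 0 0 0 0; 0 0 0 0; 0 0 0 0",
  "claw": 3.8
}}

```text
time_s: 3.4
tcp_pos: [0.5352, -0.374, 0.0227]
ee_rot: [[-1.0, 0.0, 0.0], [0.0, 1.0, -0.0], [-0.0, -0.0, -1.0]]
wrist_force: [-0.4, 0.1, 0.5]
gripper_width: 0.521
gripper_force: 30.0
```

>>> {"fn": "step_arm", "kwargs": {
  "targets": "0 0 -1 0; 0 0 -2 0; 0 0 -3 0; 0 0 -3.5 0; 0 0 -3.5 0; 0.2 2 0 0; 0.2 3 0 0; 0.2 4 0 0; 0.2 4 0 0; 0.2 4 0 0; 0.2 4 0 0; 0.2 4 0 0"
}}

```text
time_s: 4.4
tcp_pos: [0.5208, -0.1223, 0.1533]
ee_rot: [[-1.0, 0.001, 0.001], [0.001, 1.0, 0.0], [-0.001, 0.0, -1.0]]
wrist_force: [0.7, -0.4, -0.4]
gripper_width: 0.515
gripper_force: 30.0
```

>>> {"fn": "step_arm", "kwargs": {
  "targets": "0.2 4 0 0; 0.2 4 0 0; 0.2 4 0 0; 0.2 4 0 0; 0.2 4 0 0; 0.2 4 0 0; 0.2 4 0 0; 0.2 4 0 0; 0.2 4 0 0; 0.2 3 0 0; 0 0 0 0; 0 0 0 0"
}}

```text
time_s: 5.4
tcp_pos: [0.501, 0.2676, 0.1528]
ee_rot: [[-1.0, -0.002, -0.0], [-0.002, 1.0, 0.0], [0.0, 0.0, -1.0]]
wrist_force: [-0.0, -0.5, -1.0]
gripper_width: 0.522
gripper_force: 30.0
```

```bash
sed -i 's|    d=np.r_\[ctr,0\]|    P=plane(c,k,z)[:,:2]; L=least_squares(lambda x:np.linalg.norm(P-x[:2],axis=1)-x[2],[*ctr,R],loss="soft_l1",f_scale=.001).x; print("all-round circle",L.round(4))\n&|' h.py
python3 -c "
from h import *
near('sau3',(.426,.264)); c=cap('wrist'); cv2.imwrite('pics/w3.png',c['frame'])"
```

```text
all-round circle [0.4067 0.2566 0.0106]
sau3 [0.432  0.2667] R 0.032 0.032 rms nan tool shift cm [6.9  0.04 0.  ] tcp [0.501  0.2664 0.1527] bbox (291, 72, 37, 36)
  return _methods._mean(a, axis=axis, dtype=dtype,
  ret = ret.dtype.type(ret / rcount)
```

View pics/w3.png

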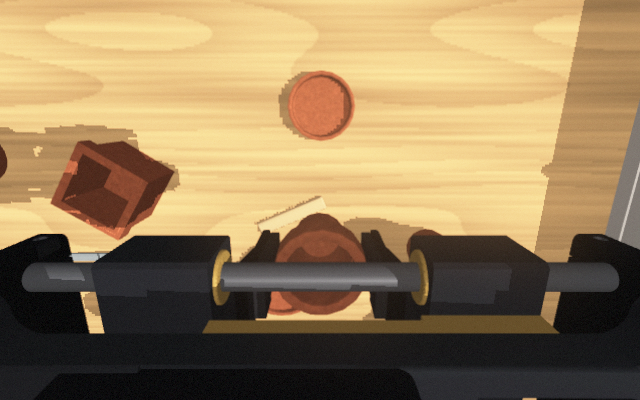

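The saucer for pot three is complete at (321,105) with a radius of about 33 px, and the pot is held level. The saucer came out fragmented in my mask, so I will retune it.

```bash
python3 - <<'E'
from h import *
c=cap('wrist'); f=c["frame"]
for p in ((321,105),(310,95),(345,120),(400,60),(300,330),(285,110),(330,70)): print(p,f[p[1],p[0]], cv2.cvtColor(f,cv2.COLOR_BGR2HSV)[p[1],p[0]])
c0=np.load("scene0.npy",allow_pickle=True).item()
print(plane(c,[(321,105)],.008), (plane(c,[(354,105)],.008)-plane(c,[(288,105)],.008)))
E
```

```text
(321, 105) [ 82 123 213] [  9 157 213]
(310, 95) [ 82 121 211] [  9 156 211]
(345, 120) [ 55  83 144] [  9 158 144]
(400, 60) [149 218 246] [ 21 101 246]
(300, 330) [ 42  81 104] [ 19 152 104]
(285, 110) [ 91 140 177] [ 17 124 177]
(330, 70) [150 219 247] [ 21 100 247]
[[0.4208156  0.26606976 0.008     ]] [[-7.41533127e-06  6.15974275e-02  0.00000000e+00]]
```

>>> {"fn": "step_arm", "kwargs": {
  "targets": "2 0 0 0; 3 0 0 0; 3 0 0 0; 0 0 2 0; 0 0 3 0; 0 0 3 0; 0 0 2 0; 0 0 1.2 0; 0 0 0.8 0; 0 0 0.4 0; 0 0 0.2 0; 0 0 0 0"
}}

```text
time_s: 6.55
tcp_pos: [0.4218, 0.2659, 0.0269]
ee_rot: [[-1.0, 0.001, 0.001], [0.001, 1.0, 0.001], [-0.001, 0.001, -1.0]]
wrist_force: [0.1, -0.4, -0.7]
gripper_width: 0.517
gripper_force: 30.0
```

```bash
cat >> h.py <<'E'
def mask(c):
    m=cv2.inRange(cv2.cvtColor(c["frame"],cv2.COLOR_BGR2HSV),(0,110,35),(13,255,255))
    return cv2.morphologyEx(m,cv2.MORPH_OPEN,np.ones((3,3)))
E
python3 - <<'E'
from h import *
s=sense(); print(s["tcp_pos"],s["wrist_force"],s["gripper_force"])
c=np.load("side0.npy",allow_pickle=True).item(); B=blobs(c,40)
px=dict(pot1=(333,188),pot2=(270,313),pot3=(320,139),pot4=(264,217),sau1=(267,266),sau2=(271,188),sau3=(344,288),sau4=(293,164))
for o,p in px.items():
        k=min(B,key=lambda k:np.linalg.norm(k.mean(0)-p)); ctr,Rf,e=fit(c,k,*OB[o]); print(o,ctr.round(4),"R",OB[o][1],round(Rf,4),"rms",round(e,4))
E
```

```text
[0.42183553 0.26594019 0.02693339] [ 0.08517578 -0.40048478 -0.73018418] 29.999981904256856
pot1 [ 0.4698 -0.0627] R 0.0345 0.0319 rms 0.0019
pot2 [0.5646 0.3831] R 0.0285 0.0272 rms 0.001
pot3 [ 0.5349 -0.3648] R 0.023 0.0203 rms 0.0022
pot4 [0.6393 0.0698] R 0.0175 0.0165 rms 0.0008
sau1 [0.603  0.2279] R 0.0435 0.0419 rms 0.0012
sau2 [ 0.6518 -0.0873] R 0.038 0.0362 rms 0.0013
sau3 [0.4217 0.2715] R 0.032 0.0297 rms 0.0014
sau4 [ 0.6064 -0.231 ] R 0.026 0.0223 rms 0.0023
```

>>> {"fn": "step_arm", "kwargs": {
  "targets": "0 0 0.1 0; 0 0 0 0"
}}

```text
time_s: 6.72
tcp_pos: [0.4218, 0.2664, 0.0262]
ee_rot: [[-1.0, 0.001, 0.001], [0.001, 1.0, 0.001], [-0.001, 0.001, -1.0]]
wrist_force: [0.0, -0.9, 0.2]
gripper_width: 0.517
gripper_force: 30.0
```

>>> {"fn": "step_arm", "kwargs": {
  "targets": "0 0 0 0; 0 0 0 0; 0 0 0 0; 0 0 0 0; 0 0 0 0; 0 0 0 0",
  "claw": 8.7
}}

```text
time_s: 7.22
tcp_pos: [0.4214, 0.2661, 0.0256]
ee_rot: [[-1.0, 0.0, 0.0], [0.0, 1.0, 0.0], [-0.0, 0.0, -1.0]]
wrist_force: [-0.4, 0.7, 0.4]
gripper_width: 0.888
gripper_force: 0.0
```

>>> {"fn": "step_arm", "kwargs": {
  "targets": "0 0 -1 0; 0 0 -3 0; 0 0 -4 0; 0 0 -4 0; -2.5 3 0 0; -2.5 3 0 0; -2.5 3 0 0; -2.5 2.2 0 0; 0 0 0 0; 0 0 0 0; 0 0 0 0"
}}

```text
time_s: 8.13
tcp_pos: [0.5208, 0.3773, 0.1446]
ee_rot: [[-1.0, 0.001, -0.002], [0.001, 1.0, -0.002], [0.002, -0.002, -1.0]]
wrist_force: [0.1, -0.3, -0.0]
gripper_width: 1.002
gripper_force: 0.0
```

```bash
python3 -c "
from h import *
near('pot2',(.565,.379)); c=cap('wrist'); cv2.imwrite('pics/w4.png',c['frame'])
near('sau3',(.421,.266))"
```

```text
all-round circle [0.5541 0.3786 0.0247]
pot2 [0.5475 0.3785] R 0.0285 0.0274 rms 0.0042 tool shift cm [-2.68  0.14 -0.  ] tcp [0.5206 0.3771 0.1452] bbox (290, 214, 66, 49)
all-round circle [0.421  0.261  0.0351]
sau3 [0.4208 0.2539] R 0.032 0.0273 rms 0.0029 tool shift cm [  9.99 -12.34   0.  ] tcp [0.5208 0.3772 0.146 ] bbox (145, 45, 89, 75)
```

View pics/w4.png

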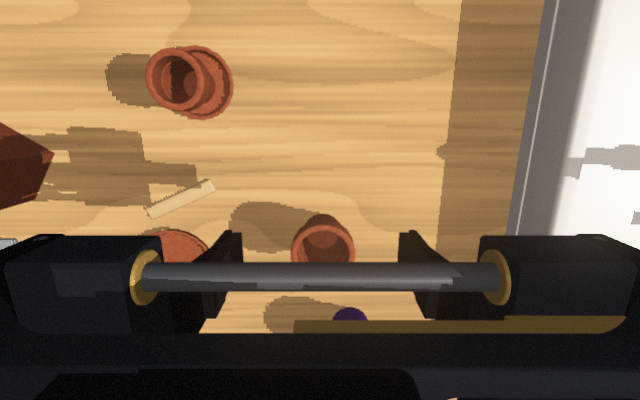

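Pot three is upright in its saucer, with its rim at (180,80) and the saucer at (195,82). Pot two's rim spans columns 291–355 and is partly hidden by the bar. The side camera's x matched the wrist view on pot three and its saucer, so I take pot two at (0.565, 0.3785).

>>> {"fn": "step_arm", "kwargs": {
  "targets": "-2.2 0.1 0 0; -2.2 0 0 0; 0 0 2.5 0; 0 0 3 0; 0 0 3 0; 0 0 2 0; 0 0 0.9 0; 0 0 0 0; 0 0 0 0"
}}

```text
time_s: 9.03
tcp_pos: [0.5658, 0.3792, 0.0326]
ee_rot: [[-1.0, -0.0, 0.001], [-0.0, 1.0, 0.0], [-0.001, 0.0, -1.0]]
wrist_force: [1.3, -0.2, 0.3]
gripper_width: 0.998
gripper_force: 0.0
```

>>> {"fn": "step_arm", "kwargs": {
  "targets": "0 0 0 0; 0 0 0 0; 0 0 0 0; 0 0 0 0; 0 0 0 0; 0 0 0 0; 0 0 0 0",
  "claw": 4.8
}}

```text
time_s: 9.62
tcp_pos: [0.5656, 0.3792, 0.0321]
ee_rot: [[-1.0, 0.0, 0.001], [0.0, 1.0, 0.0], [-0.001, 0.0, -1.0]]
wrist_force: [-0.8, 0.4, 2.1]
gripper_width: 0.646
gripper_force: 30.0
```

>>> {"fn": "step_arm", "kwargs": {
  "targets": "0 0 -1 0; 0 0 -2 0; 0 0 -3 0; 0 0 -3 0; 0 0 -3 0; -0.9 -2.5 0 0; -0.9 -3.5 0 0; -0.9 -4 0 0; -0.9 -4 0 0; -0.9 -4 0 0; -0.9 -4 0 0; -0.9 -4 0 0"
}}

```text
time_s: 10.62
tcp_pos: [0.6282, 0.117, 0.152]
ee_rot: [[-1.0, 0.0, -0.0], [0.0, 1.0, 0.0], [0.0, 0.0, -1.0]]
wrist_force: [0.9, -0.5, -1.1]
gripper_width: 0.648
gripper_force: 30.0
```

>>> {"fn": "step_arm", "kwargs": {
  "targets": "-0.9 -4 0 0; -0.9 -3.5 0 0; -0.5 -2.4 0 0; 0 0 0 0; 0 0 0 0; 0 0 0 0"
}}

```text
time_s: 11.12
tcp_pos: [0.651, 0.0201, 0.1516]
ee_rot: [[-1.0, 0.001, -0.0], [0.001, 1.0, 0.0], [0.0, 0.0, -1.0]]
wrist_force: [-0.2, 0.7, -1.1]
gripper_width: 0.654
gripper_force: 30.0
```

```bash
python3 -c "
from h import *
near('sau2',(.651,-.092)); c=cap('wrist'); cv2.imwrite('pics/w5.png',c['frame'])"
```

```text
all-round circle [ 0.6532 -0.0949  0.0369]
sau2 [ 0.6525 -0.0938] R 0.038 0.0368 rms 0.0006 tool shift cm [ -0.14 -11.46  -0.  ] tcp [0.6511 0.0207 0.1516] bbox (168, 154, 75, 73)
```

View pics/w5.png

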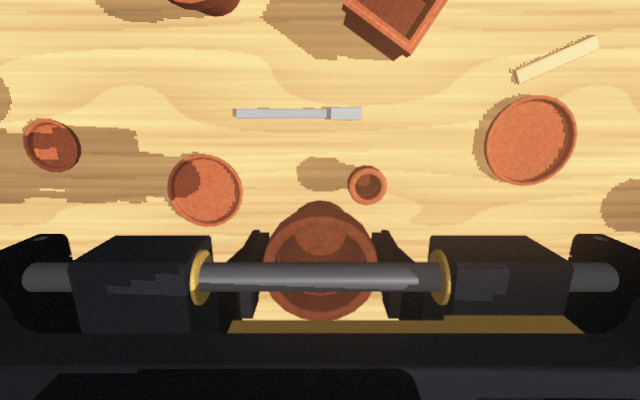

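Saucer two is complete at (205,190) and agrees with the two-view estimate. Pot four's rim (367,185), saucer one (531,140) and saucer four (52,145) are also in view, so I measure those before moving.

```bash
python3 -c "
from h import *
near('pot4',(.638,.066)); near('sau1',(.603,.2234)); near('sau4',(.606,-.236))"
```

```text
all-round circle [0.6396 0.0616 0.0172]
pot4 [0.6394 0.0615] R 0.0175 0.0165 rms 0.0006 tool shift cm [1.16 4.02 0.  ] tcp [0.6511 0.0213 0.1517] bbox (347, 166, 40, 39)
all-round circle [0.6044 0.2212 0.0426]
sau1 [0.6042 0.2203] R 0.0435 0.0421 rms 0.0008 tool shift cm [ 4.66 19.91  0.  ] tcp [0.6511 0.0213 0.1517] bbox (484, 95, 93, 91)
all-round circle [ 0.6089 -0.2371  0.0257]
sau4 [ 0.6088 -0.2371] R 0.026 0.0249 rms 0.0007 tool shift cm [  4.27 -25.82  -0.  ] tcp [0.6512 0.0212 0.1517] bbox (22, 119, 59, 53)
```

>>> {"fn": "step_arm", "kwargs": {
  "targets": "-0.1 -2.5 0 0; -0.1 -3.5 0 0; 0 -3.5 0 0; 0 -2 1 0; 0 0 3 0; 0 0 3 0; 0 0 2 0; 0 0 1.2 0; 0 0 0.8 0; 0 0 0.4 0; 0 0 0.2 0; 0 0 0 0"
}}

```text
time_s: 12.37
tcp_pos: [0.654, -0.0947, 0.0364]
ee_rot: [[-1.0, -0.0, 0.002], [-0.0, 1.0, -0.0], [-0.002, -0.0, -1.0]]
wrist_force: [-0.2, -0.6, -0.8]
gripper_width: 0.653
gripper_force: 30.0
```

>>> {"fn": "step_arm", "kwargs": {
  "targets": "0 0 0.1 0; 0 0 0 0"
}}

```text
time_s: 12.53
tcp_pos: [0.6539, -0.0949, 0.0357]
ee_rot: [[-1.0, 0.0, 0.002], [0.0, 1.0, 0.0], [-0.002, 0.0, -1.0]]
wrist_force: [0.3, 0.4, -1.0]
gripper_width: 0.648
gripper_force: 30.0
```

>>> {"fn": "step_arm", "kwargs": {
  "targets": "0 0 0 0; 0 0 0 0; 0 0 0 0; 0 0 0 0; 0 0 0 0; 0 0 0 0; 0 0 -1 0; 0 0 -3 0; 0 0 -4 0; 0 0 0 0; 0 0 0 0",
  "claw": 8.7
}}

```text
time_s: 13.45
tcp_pos: [0.6554, -0.095, 0.1189]
ee_rot: [[-1.0, 0.0, 0.008], [0.0, 1.0, 0.0], [-0.008, 0.0, -1.0]]
wrist_force: [-0.4, 0.5, -1.2]
gripper_width: 1.0
gripper_force: 0.0
```

>>> {"fn": "step_arm", "kwargs": {
  "targets": "0.4 3.5 0 0; 0.4 4 0 0; 0.3 4 0 0; 0.3 4.1 0 0; 0 0 2 0; 0 0 2.5 0; 0 0 2.5 0; 0 0 2 0; 0 0 1 0; 0 0 0 0; 0 0 0 0"
}}

```text
time_s: 14.37
tcp_pos: [0.6393, 0.0607, 0.0144]
ee_rot: [[-1.0, 0.0, -0.001], [0.0, 1.0, -0.001], [0.001, -0.001, -1.0]]
wrist_force: [0.6, -0.2, 0.1]
gripper_width: 0.999
gripper_force: 0.0
```

>>> {"fn": "step_arm", "kwargs": {
  "targets": "0 0 0 0; 0 0 0 0; 0 0 0 0; 0 0 0 0; 0 0 0 0; 0 0 0 0; 0 0 0 0; 0 0 0 0; 0 0 0 0",
  "claw": 2.6
}}

```text
time_s: 15.12
tcp_pos: [0.6394, 0.061, 0.0146]
ee_rot: [[-1.0, 0.0, 0.0], [0.0, 1.0, 0.0], [-0.0, 0.0, -1.0]]
wrist_force: [0.4, 0.7, -0.5]
gripper_width: 0.404
gripper_force: 20.0
```

>>> {"fn": "step_arm", "kwargs": {
  "targets": "0 0 -1 0; 0 0 -2 0; 0 0 -3 0; 0 0 -3.5 0; 0 0 -3.5 0; 0.3 -2.5 0 0; 0.3 -3.5 0 0; 0.4 -4 0 0; 0.4 -4 0 0; 0.4 -4 0 0; 0.4 -4 0 0; 0.4 -3.5 0 0"
}}

```text
time_s: 16.12
tcp_pos: [0.6126, -0.1963, 0.1454]
ee_rot: [[-1.0, 0.001, 0.0], [0.001, 1.0, -0.0], [-0.0, -0.0, -1.0]]
wrist_force: [-0.0, 0.3, 0.1]
gripper_width: 0.397
gripper_force: 29.9
```

>>> {"fn": "step_arm", "kwargs": {
  "targets": "0.3 -2.5 0 0; 0.2 -1.8 0 0; 0 0 0 0; 0 0 0 0; 0 0 0 0"
}}

```text
time_s: 16.53
tcp_pos: [0.6081, -0.2366, 0.1449]
ee_rot: [[-1.0, 0.0, 0.0], [0.0, 1.0, 0.0], [-0.0, 0.0, -1.0]]
wrist_force: [-0.0, 0.8, -1.0]
gripper_width: 0.391
gripper_force: 29.9
```

>>> {"fn": "step_arm", "kwargs": {
  "targets": "0 0 2 0; 0 0 3 0; 0 0 3 0; 0 0 2 0; 0 0 1.2 0; 0 0 0.8 0; 0 0 0.4 0; 0 0 0.2 0; 0 0 0.1 0; 0 0 0 0; 0 0 0 0"
}}

```text
time_s: 17.45
tcp_pos: [0.6089, -0.2372, 0.0187]
ee_rot: [[-1.0, 0.0, 0.002], [0.0, 1.0, -0.0], [-0.002, -0.0, -1.0]]
wrist_force: [0.7, -0.3, -0.4]
gripper_width: 0.395
gripper_force: 29.9
```

>>> {"fn": "step_arm", "kwargs": {
  "targets": "0 0 0 0; 0 0 0 0; 0 0 0 0; 0 0 0 0; 0 0 0 0; 0 0 0 0; 0 0 -1 0; 0 0 -3 0; 0 0 -4 0; 0 0 -4 0; 0 0 0 0; 0 0 0 0",
  "claw": 8.7
}}

```text
time_s: 18.45
tcp_pos: [0.6102, -0.2374, 0.1421]
ee_rot: [[-1.0, 0.0, 0.008], [0.0, 1.0, -0.001], [-0.008, -0.001, -1.0]]
wrist_force: [0.4, -0.2, -1.3]
gripper_width: 0.997
gripper_force: 0.0
```

>>> {"fn": "step_arm", "kwargs": {
  "targets": "2.5 1.3 0 0; 3.5 1.8 0 0; 3.5 1.8 0 0; 3.5 1.8 0 0; 0 0 0 0; 0 0 0 0; 0 0 0 0; 0 0 0 0"
}}

```text
time_s: 19.12
tcp_pos: [0.4794, -0.1702, 0.1376]
ee_rot: [[-1.0, 0.001, 0.001], [0.001, 1.0, -0.0], [-0.001, -0.0, -1.0]]
wrist_force: [0.2, -1.4, 0.2]
gripper_width: 1.001
gripper_force: 0.0
```

```bash
python3 -c "
from h import *
near('pot1',(.47,-.067)); c=cap('wrist'); cv2.imwrite('pics/w6.png',c['frame'])"
```

```text
all-round circle [ 0.4685 -0.0744  0.0349]
pot1 [ 0.4689 -0.0735] R 0.0345 0.0333 rms 0.0006 tool shift cm [ 1.05  9.68 -0.  ] tcp [ 0.4794 -0.1703  0.1374] bbox (397, 153, 96, 87)
```

View pics/w6.png

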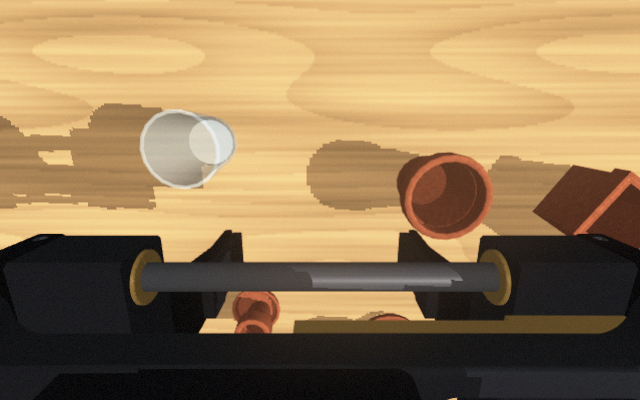

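Pot one's rim is clear at (447,196), giving (0.469, -0.0735). The square pot's nearest side, at (535,210), is well clear of where the fingers will go.

>>> {"fn": "step_arm", "kwargs": {
  "targets": "0.5 2.7 0 0; 0.6 4 0 0; 0 3 0 0; 0 0 0 0; 0 0 2 0; 0 0 2.5 0; 0 0 2.5 0; 0 0 1.8 0; 0 0 1 0; 0 0 0 0; 0 0 0 0"
}}

```text
time_s: 20.13
tcp_pos: [0.4677, -0.0734, 0.039]
ee_rot: [[-1.0, 0.001, -0.001], [0.001, 1.0, -0.0], [0.001, -0.0, -1.0]]
wrist_force: [-0.2, -0.0, -0.1]
gripper_width: 1.0
gripper_force: 0.0
```

>>> {"fn": "step_arm", "kwargs": {
  "targets": "0 0 0 0; 0 0 0 0; 0 0 0 0; 0 0 0 0; 0 0 0 0; 0 0 0 0",
  "claw": 6
}}

```text
time_s: 20.63
tcp_pos: [0.4681, -0.0727, 0.0404]
ee_rot: [[-1.0, -0.0, 0.002], [-0.0, 1.0, 0.0], [-0.002, 0.0, -1.0]]
wrist_force: [-0.1, 2.0, 4.3]
gripper_width: 0.788
gripper_force: 30.0
```

>>> {"fn": "step_arm", "kwargs": {
  "targets": "0 0 -1 0; 0 0 -2 0; 0 0 -3 0; 0 0 -3.5 0; 0 0 -3.5 0; -1.1 2.3 0 0; -1.5 3.2 0 0; -1.7 3.6 0 0; -1.7 3.6 0 0; -1.7 3.6 0 0; -1.7 3.6 0 0; -1.6 3.6 0 0"
}}

```text
time_s: 21.63
tcp_pos: [0.5772, 0.1635, 0.1688]
ee_rot: [[-1.0, 0.001, -0.002], [0.001, 1.0, -0.001], [0.002, -0.001, -1.0]]
wrist_force: [1.3, -0.9, -0.8]
gripper_width: 0.789
gripper_force: 30.0
```

>>> {"fn": "step_arm", "kwargs": {
  "targets": "-1.5 3.2 0 0; -1.1 2.6 0 0; 0 0 0 0; 0 0 0 0; 0 0 0 0; 0 0 0 0"
}}

```text
time_s: 22.13
tcp_pos: [0.6026, 0.2188, 0.1692]
ee_rot: [[-1.0, 0.001, -0.001], [0.001, 1.0, -0.001], [0.001, -0.001, -1.0]]
wrist_force: [-0.5, -0.2, -1.2]
gripper_width: 0.793
gripper_force: 30.0
```

>>> {"fn": "step_arm", "kwargs": {
  "targets": "-0.1 0.2 2 0; 0 0 3 0; 0 0 3 0; 0 0 2 0; 0 0 1.2 0; 0 0 0.8 0; 0 0 0.4 0; 0 0 0.1 0; 0 0 0.1 0; 0 0 0 0; 0 0 0 0"
}}

```text
time_s: 23.05
tcp_pos: [0.605, 0.2223, 0.0447]
ee_rot: [[-1.0, 0.0, 0.002], [0.0, 1.0, 0.001], [-0.002, 0.001, -1.0]]
wrist_force: [-0.7, 0.2, -2.2]
gripper_width: 0.791
gripper_force: 30.0
```

>>> {"fn": "step_arm", "kwargs": {
  "targets": "0 0 0.1 0; 0 0 0.05 0; 0 0 0 0; 0 0 0 0"
}}

```text
time_s: 23.38
tcp_pos: [0.605, 0.2224, 0.0434]
ee_rot: [[-1.0, -0.0, 0.002], [-0.0, 1.0, 0.001], [-0.002, 0.001, -1.0]]
wrist_force: [-2.4, 0.6, 6.3]
gripper_width: 0.787
gripper_force: 30.0
```

>>> {"fn": "step_arm", "kwargs": {
  "targets": "0 0 0 0; 0 0 0 0; 0 0 0 0; 0 0 0 0; 0 0 0 0; 0 0 0 0; 0 0 -1 0; 0 0 -3 0; 0 0 -4 0; 0 0 -4 0; 0 0 -4 0; 0 0 0 0",
  "claw": 8.7
}}

```text
time_s: 24.38
tcp_pos: [0.609, 0.2236, 0.2136]
ee_rot: [[-1.0, -0.001, 0.018], [-0.001, 1.0, 0.007], [-0.018, 0.007, -1.0]]
wrist_force: [1.1, 0.4, 2.0]
gripper_width: 1.001
gripper_force: 0.0
```

>>> {"fn": "step_arm", "kwargs": {
  "targets": "3 -2 -1 0; 3 -2 -1 0; 3.5 -2 -1 0; 3.5 -2 -1 0; 3.5 -2 -1 0; 3.5 -2 -1 0; 3 -2 0 0; 0 0 0 0; 0 0 0 0; 0 0 0 0; 0 0 0 0"
}}

```text
time_s: 25.3
tcp_pos: [0.3751, 0.0826, 0.2622]
ee_rot: [[-1.0, 0.0, 0.0], [0.0, 1.0, 0.0], [-0.0, 0.0, -1.0]]
wrist_force: [0.0, -0.2, 0.1]
gripper_width: 0.998
gripper_force: 0.0
```

```bash
python3 - <<'E'
from h import *
s=sense(); print(s["time_s"],s["tcp_pos"])
a=[cap(n)["frame"] for n in ("side","scene")]
np.save("side1.npy",cap("side"),allow_pickle=True)
cv2.imwrite("pics/fin1.png",cv2.resize(a[0][90:350,150:420],None,fx=2.2,fy=2.2))
cv2.imwrite("pics/fin2.png",cv2.resize(a[1][110:320,180:490],None,fx=2.5,fy=2.5))
E
```

```text
25.3 [0.37513119 0.08260083 0.26224462]
```

View pics/fin1.png

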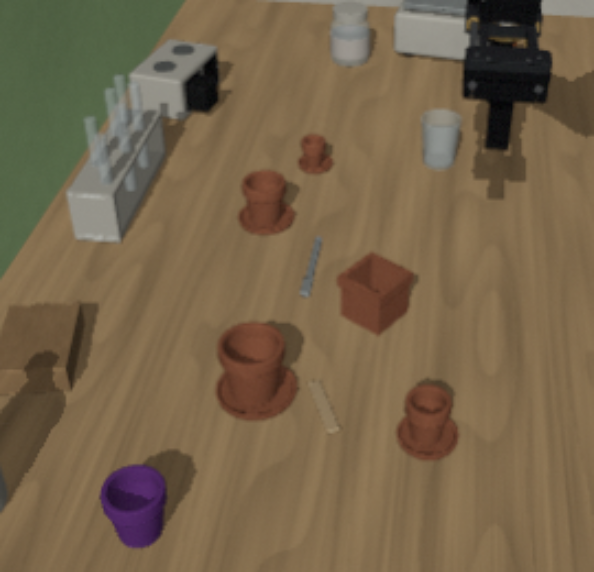

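View pics/fin2.png

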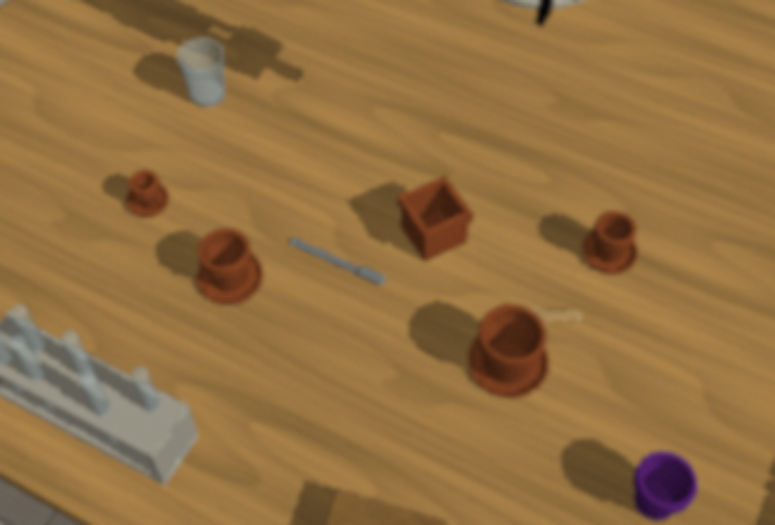

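Both views show all four pots upright and centred in their saucers. The square pot, the beaker and the purple pot have not moved, and the arm is clear.

```bash
python3 -c "
from station import r
print(r.finish_job())"
```

```text
the job is handed in; nothing more can be done
None
```

All four round pots are standing upright in the saucers of their own size, the square pot, beaker and purple look-alike were left untouched, and the job was handed in at about 25 s; no verdict was returned.

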